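# Slide the jar shelf home and latch it

### The arm

A 6-joint arm with a two-finger parallel gripper is mounted at the origin on the work surface. World frame = base frame: x ahead of the robot, y to its left, z up, the work surface at z = 0. Lengths are in m, angles in degrees, forces in N, time in s.
With the tool pointing down it reaches from about 0.4 to 0.825 m from the base axis. Payload 7 kg.
Tool frame: the origin (TCP) lies midway between the tips of the shut fingers; the grasp point (between the pads) lies 19 mm behind it; z points along the fingers, y is the line along which they close (so a half turn about z gives the same grasp; the last joint's range is limited). The gripper opens to 88 mm and grips with 3 to 60 N. Pads are 19 mm wide; open, the fingers measure 130 mm over their backs; the gripper's body (78 mm by 193 mm) begins 47 mm behind the grasp point.
Start: joints at [82.225, 20.546, 0.682, 0, -70.136, -16.507], TCP at [0.278, 0.615, 0.227] pointing down, gripper open.
Joint ranges: [-176.03, 176.03], [-82.01, 121.73], [-58.28, 71.71], [-173.87, 95.51], [-174.79, -0.11], [-173.66, 173.66]. Speed limits (degrees/s): [136.94, 136.94, 172.46, 180, 180, 180].

### API

Orientations are given as [roll, pitch, yaw] about the fixed x, y, z axes, in that order (R = Rz(yaw) Ry(pitch) Rx(roll)).
In Python, from plant import ctrl, viewer, close_job gives the robot as it stands. The module is installed in compiled form; this text tells all that it offers.
- The arm moves only by the tool step_arm, never from a script. Its argument "moves" is a list that holds one entry, the list of rows, each a list of 5 numbers: the shift along the world's x, y, z in cm, then the turn about the world's z in rad, then the finger opening in cm, from 0 to 8.76. In form: [[[tx, ty, tz, twist, grip], ...]]. A call has 1 to 10 rows; each row shifts and turns the commanded pose from where the row before left it; what a row does not reach is not made up. A row lasts 1/10 s, in which the tool goes at most 50 mm and 8.59 degrees, less where a joint would pass 70% of its speed; a pose out of reach is approached as far as the arm can. A call with a gripper value outside its range is refused whole. The fingers move at their own pace and stop on an object; the grip force is fixed at half the most. Time passes only in rows, so rows that do not move let the fingers close. It gives the time, the measured TCP pose, the force, the opening and the grip force at its end, in the units of the state.
- ctrl.get_obs(): the state, without advancing time (a new reading comes with each control period).
- viewer.snapshot(name): name is "scene" or "top" or "wrist"; returns (picture, depth): 420x560x3 uint8, blue, green, red; 420x560 float32, m along the optical axis (not along the pixel's ray), 0 where there is no reading.
- viewer.camera_info(name): a dict with "camera_matrix" (3x3 intrinsics, pixels), "eye" and "orientation" of the camera in the world. Camera axes: x right, y down, z forward; pixel columns grow to the right and rows downward; lengths in m; the calibration is good to about 2 mm. A picture is of the moment at which its call begins: read the wrist's pose just before it. camera_info takes no time and is no camera call; for the wrist camera it gives the pose at the moment of the call.
- close_job(): hands the job in; it is judged then, once.
The state is a dict: "clock": time; "joint_pos": joint angles; "qvel": joint speeds; "tau": joint torques, N m; "tool_pos": TCP position; "orientation": TCP orientation; "force": force on the tool from outside, world axes, zero at the start; "moment": the same for the moment, N m; "opening": finger opening in m; "gripper_force": force on a finger pad.
Only numpy, scipy, OpenCV 4.12 (cv2) and the standard library are available. Lean on these libraries where they do the work, as an engineer would, in place of code of your own. Each camera call takes 0.05 s, during which the arm holds its last target. There are 200 camera calls.

### The job

Push the loose shelf board of the little jar rack along its rails with a fingertip, away from its near end, until you feel it drop into the notches and it sits level and flush with the side strips. Then, with the fingertip, swing the wooden turn-button round until it lies straight across over the board's edge. It is all done by pushing, so lift nothing: the jar on the board must ride along standing upright, and everything else is left where it stands.

Things in the scene. Friction and masses are not known exactly. Their poses are not given: they have to be found in the camera images.
- rack: Wooden jar rack fixed to the bench (all sizes in mm). Origin: centre of its underside, on the bench; x is the direction the board must slide, y to the left of that, z up. Base plate 320 (x) by 250 (y), 12 thick. Two rails along x at y = +70 and -70, 16 wide, x from -150 to 150, tops 44 above the bench; outside each an aluminium side strip, inner face at |y| = 78, outer at 84, top at 62. Open between the rails.
- home (a point): Where the board's origin lies when home: rack x = 30, y = 0, 36 above the bench. The notches in the tops of both rails, 22 long and 8 deep, are centred 50 ahead of and 50 behind this point. Home, the board's top is at 62, flush with the side strips, with 3 mm play along the rails.
- board: Loose plywood board, 160 (x) by 152 (y), 14 thick, 0.3 kg, across both rails, 2 mm play each side. Two battens under it, 16 long in x, 12 high, 50 ahead of and behind its middle, ride on the rails. Origin: mid-board at the battens' underside; top 26 above it, near end face at x = -80. Starts 35 to 66 short of home, top at 70. Waxed: 1 to 4 N slides it; it drops 8 by its weight and the notch walls stop it.
- latch (a joint): Angle (rad) of the turn-button, a wooden bar 60 long, 16 wide, from 66 to 80 above the bench, turning flat on a screw. 0: it points along rack -x (open); growing, it swings anticlockwise seen from above; 1.57: it points along rack -y, straight across over the board's left edge, 4 above the board. A board that is not down blocks it. It stays where left; stop at 1.65; 1 N at its end moves it.
- latch_screw (a point): The turn-button's vertical screw axis, at rack x = 10, y = 104, 73 mm above the bench, on a wooden post 26 by 24 outside the left side strip. The bar reaches from 4 behind it to 56 beyond it.
- latch_tip (a point): Middle of the free end of the turn-button, 56 mm from its screw, 73 mm above the bench.
- board_jar: Clear screw-top jar of nails standing loose on the far right part of the board, 58 across, 70 high, about 0.2 kg. Origin: centre of its underside; z up. Must stay upright on the board.
- tall_jar: Clear jar of nails with a white lid, 76 across, 120 high, standing on the bench to the right of the rack. Origin: centre of its underside. Leave it.
- short_jar: Clear jar of nails with a dark lid, 64 across, 80 high, on the bench at the far left of the rack. Origin: centre of its underside. Leave it.
- tub: White plastic tub, 72 across, 95 high, on the bench right of the rack. Origin: centre of its underside. Leave it.
- screwdriver: Screwdriver lying on the bench left of the rack. Leave it.
- hammer: Hammer lying on the right of the bench. Leave it.
- wrench: Wrench lying on the left of the bench. Leave it.
Mind the look-alikes: they are no part of the job. Of the things like the board, leave any that is green or turquoise; of the rest the larger one is meant.

How it is judged:
By the outcome, as a careful person would: the job done as asked, in the order asked, and still so for the second after the job is handed in, with the robot touching nothing.
It also fails if it takes over 48 s, if anything falls off the work surface, if the arm or the gripper's body presses on something with over 40 N, if the wrist force passes 120 N, or if a joint passes its speed limit or range.

## Working session

There is one attempt and no reset: what is moved stays moved. The work goes in short steps, Python scripts to look and compute and a tool call to move; the robot and the scene stay as the last step left them, time stands still between calls to the robot, and variables do not carry over. Pictures are saved under pics/ and viewed, at most 10 in all, crops included, and the job is handed in when it is done.

Besides the shell and the picture viewer there is one more tool, called after "Request:" as name([rows], argument=value, ...), one row to a line, values as JSON. step_arm: Moves the arm, as the interface text tells. Its arguments: {"type":"object","properties":{"moves":{"type":"array","items":{"type":"array","items":{"type":"array","items":{"type":"number"}}}}},"required":["moves"]}

```bash
mkdir -p pics
cat > h.py <<'E'
import numpy as np, cv2
from plant import ctrl, viewer
def info(n):
    c=viewer.camera_info(n); return np.array(c["camera_matrix"]),np.array(c["eye"]),c["orientation"]
E
python3 - <<'E'
from h import *
for n in ("scene","top"):
    print(n,viewer.camera_info(n))
    p,d=viewer.snapshot(n); cv2.imwrite(f"pics/{n}0.png",p); np.savez(f"{n}0.npz",p=p,d=d)
print(ctrl.get_obs())
E
```

```text
scene {'camera_matrix': array([[462.45757194,   0.        , 278.73941302],
       [  0.        , 462.45757194, 211.11386237],
       [  0.        ,   0.        ,   1.        ]]), 'eye': array([ 1.07219168, -0.50583736,  1.33168583]), 'orientation': array([-1.48840417e+02, -9.51041847e-02,  4.79781237e+01])}
top {'camera_matrix': array([[458.51855116,   0.        , 287.01667205],
       [  0.        , 458.51855116, 202.93086466],
       [  0.        ,   0.        ,   1.        ]]), 'eye': array([0.37038555, 0.00298569, 1.50878355]), 'orientation': array([-1.75727156e+02,  7.30404241e-02, -9.13140586e+01])}
{'clock': 0.1, 'joint_pos': array([ 8.22243994e+01,  2.05880203e+01,  6.38351754e-01, -1.85463170e-02,
       -7.01345558e+01, -1.65061051e+01]), 'qvel': array([ 0.08744173, -0.0866412 ,  0.04844855,  0.03663898,  0.04471737,
        0.05589095]), 'tau': array([-8.28234788e-04, -5.84165096e+01,  2.93749058e+01,  7.01536417e+00,
        1.01521148e-02, -5.00797807e-05]), 'tool_pos': array([0.27742416, 0.61487361, 0.22570094]), 'orientation': array([ 1.79914293e+02, -7.21489098e-03, -2.42880153e+01]), 'force': array([-0.54892645,  0.0353974 , -0.29022353]), 'moment': array([-0.03730334,  0.00641452, -0.02495813]), 'gripper_force': 0.0, 'opening': 0.08773618674959642}
```

View pics/top0.png

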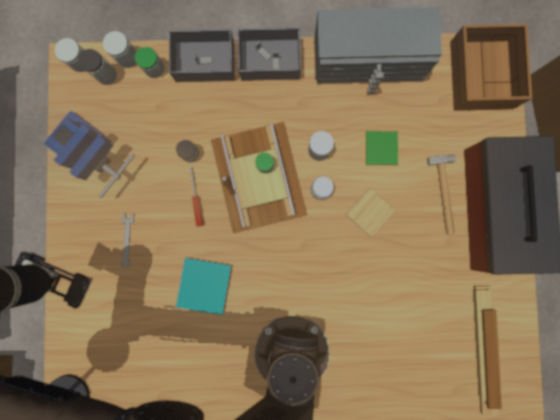

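View pics/scene0.png

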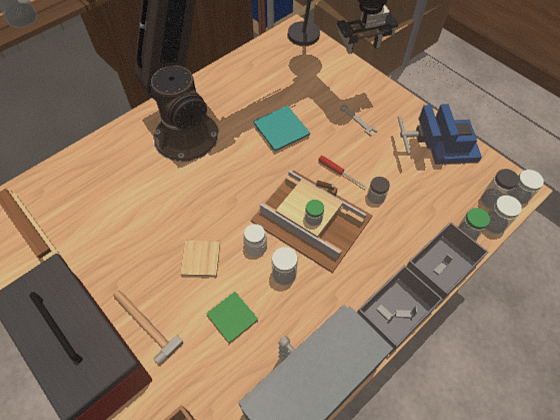

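The top view shows the rack with the pale board at (258,180), the green-lidded jar on it at (265,162), and the dark turn-button at (228,185). Things that could be taken for the board:
- Pale ply in the rack at (258,180).
- Loose ply at (371,213), which is smaller.
- Turquoise at (204,286) and green at (382,148), both excluded by colour.

I choose the one in the rack and will check it in a close crop.

```bash
cat >> h.py <<'E'
from scipy.spatial.transform import Rotation as Ro
def cam(n):
    K,e,o=info(n); return K,e,Ro.from_euler("xyz",o,degrees=True).as_matrix()
def ray(c,uv,z):
    K,e,R=c; uv=np.atleast_2d(uv).astype(float)
    d=np.c_[uv,np.ones(len(uv))]@np.linalg.inv(K).T@R.T
    return e+d*((z-e[2])/d[:,2])[:,None]
def cloud(c,d):
    K,e,R=c; v,u=np.mgrid[:d.shape[0],:d.shape[1]]
    return (np.dstack([u,v,np.ones_like(d)])@np.linalg.inv(K).T*d[...,None])@R.T+e
def proj(c,P):
    K,e,R=c; q=(np.atleast_2d(P)-e)@R@K.T; return q[:,:2]/q[:,2:]
E
python3 - <<'E'
from h import *
f=np.load("top0.npz"); p,d=f["p"],f["d"]; c=cam("top"); P=cloud(c,d)
s=np.load("scene0.npz"); cs=cam("scene"); Ps=cloud(cs,s["d"])
print("table z", np.median(P[330:350,120:200,2]), np.median(Ps[150:170,60:120,2]))
hsv=cv2.cvtColor(p,cv2.COLOR_BGR2HSV)
print("hsv board",hsv[190,258],"table",hsv[300,400],"base",hsv[218,250],"strip",hsv[180,282],hsv[150,229])
for n,(PP,im) in {"top":(P,p),"scene":(Ps,s["p"])}.items():
    hs=cv2.cvtColor(im,cv2.COLOR_BGR2HSV)
    m=(PP[...,2]>.058)&(PP[...,2]<.085)&(PP[...,0]>.3)&(PP[...,0]<.75)&(PP[...,1]>-.1)&(PP[...,1]<.3)
    b=m&(hs[...,1]>60)&(hs[...,2]>120)
    k,l,st,ce=cv2.connectedComponentsWithStats(b.astype(np.uint8)); i=1+np.argmax(st[1:,4]); b=l==i
    Z=np.median(PP[b][:,2]); r=cv2.minAreaRect(PP[b][:,:2].astype(np.float32)*1000)
    print(n,"board z",Z,r,b.sum())
    # base plate
    q=(PP[...,2]>.004)&(PP[...,2]<.11)&(PP[...,0]>.3)&(PP[...,0]<.75)
    k,l,st,ce=cv2.connectedComponentsWithStats(q.astype(np.uint8)); 
    lab=np.bincount(l[b]).argmax(); print(n,"rack",st[lab],cv2.minAreaRect(PP[l==lab][:,:2].astype(np.float32)*1000))
cv2.imwrite("pics/crop.png",cv2.resize(p[110:245,190:330],None,fx=4.4,fy=4.4,interpolation=cv2.INTER_CUBIC))
E
```

```text
table z 0.0001697911188075496 0.0007417013346091572
hsv board [ 27  80 173] table [ 18 111 173] base [ 16 131 121] strip [ 26  78 167] [ 18 108 166]
top board z 0.06990692855034508 ((559.22314453125, 93.08081817626953), (160.059814453125, 152.0094757080078), 12.645919799804688) 2059
top rack [ 210  123   98  111 7038] ((573.8983154296875, 89.7879638671875), (336.9186706542969, 268.15472412109375), 13.250399589538574)
scene board z 0.0701510596305942 ((556.4734497070312, 94.7634048461914), (163.1026153564453, 162.37945556640625), 12.581558227539062) 1600
scene rack [ 243  171  129  102 6861] ((572.3338012695312, 59.429779052734375), (340.5507507324219, 385.3278503417969), 13.780631065368652)
```

View pics/crop.png

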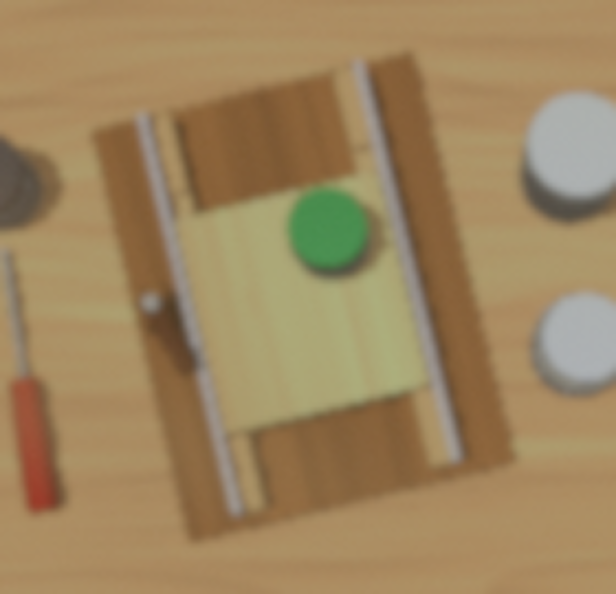

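The close crop confirms the choice: a pale board of 160x152 mm with its top at z 0.070, sitting between the strips, with the jar on its far right. The screw is at crop (150,302), with the bar pointing down-right. Next I'll fix the rack pose.

Run:
```python
from h import *
c=cam("top"); g=lambda L: np.array(L)/4.4+[190,110]
cor=ray(c,g([(93,130),(412,52),(515,462),(193,540)]),.012)[:,:2]
r=cv2.minAreaRect((cor*1000).astype(np.float32)); print("base",r,cor.mean(0))
st=[ray(c,g(a),.062)[:,:2] for a in ([(142,117),(237,514)],[(359,63),(457,460)])]
for a in st: dd=a[0]-a[1]; print("strip",a,np.degrees(np.arctan2(dd[1],dd[0])),np.linalg.norm(dd))
yaw=np.radians(12.65); X=np.array([np.cos(yaw),np.sin(yaw)]); Y=np.array([-X[1],X[0]])
C1=cor.mean(0); C2=np.mean(st,(0,1)); print("C base",C1,"C strips",C2)
C=(C1+C2)/2
def rk(p): p=np.array(p)[:2]-C; return p@X*1000,p@Y*1000
b=np.array([.5592,.0931]); print("board in rack",rk(b))
print("screw",rk(ray(c,g([(150,302)]),.080)[0]),"jar",rk(ray(c,g([(330,228)]),.14)[0]),"bar end",rk(ray(c,g([(192,370)]),.08)[0]))
w=lambda x,y:(C+X*x/1000+Y*y/1000).round(4)
bx,by=rk(b)
print("C",C,"pre-push TCP",w(bx-80-30,-8),"home contact",w(30-80-9.5,-8),"tips behind latch",w(-60,120))
```

```text
base ((569.7693481445312, 93.16146087646484), (318.72900390625, 247.10174560546875), 12.600359916687012) [0.5701445  0.09283707]
strip [[0.69604116 0.20455051]
 [0.40613778 0.14007548]] 12.538611700162377 0.29698653408063475
strip [[ 0.7322488   0.04598769]
 [ 0.44122355 -0.01842353]] 12.479821585759717 0.29806794297375006
C base [0.5701445  0.09283707] C strips [0.56891282 0.09304754]
board in rack (np.float64(-10.0434068855713), np.float64(2.41578811583144))
screw (np.float64(11.873251377306028), np.float64(105.00480747251184)) jar (np.float64(22.259551393666055), np.float64(-32.73717175750029)) bar end (np.float64(-42.71953268790807), np.float64(87.27668541049522))
C [0.56952866 0.09294231] pre-push TCP [0.4542 0.0588] home contact [0.5132 0.0721] tips behind latch [0.4847 0.1969]
```

The rack is at about (0.5695, 0.093) with yaw 12.55°, and the board is about 40 mm short of home. All of this agrees with the text. Next I go above the pre-push point with the fingers shut.

Request:
step_arm([
  [[1.2,-4,0,0.046,0],[1.2,-4,0,0.046,0],[1.2,-4,0,0.046,0],[1.2,-4,0,0.046,0],[1.2,-4,0,0.046,0],[1.2,-4,0,0.046,0],[1.2,-4,0,0.046,0],[1.2,-4,0,0.046,0],[1.2,-4,0,0.046,0],[1.2,-4,0,0.046,0]],
])

```text
clock: 1.1
tool_pos: [0.3975, 0.2135, 0.2265]
orientation: [-180.0, 0.0, 2.2]
force: [1.6, -0.2, -0.4]
opening: 0.013
gripper_force: 0.0
```

Request:
step_arm([
  [[1.2,-4,0,0.046,0],[1.2,-4,0,0.046,0],[1.2,-4,0,0.046,0],[1.2,-3.6,0,0.046,0],[0,0,0,0,0],[0,0,0,0,0]],
])

```text
clock: 1.7
tool_pos: [0.4455, 0.0583, 0.2263]
orientation: [180.0, 0.0, 12.4]
force: [-0.3, -0.6, 0.7]
opening: 0.0003
gripper_force: 0.0
```

Run:
```python
from h import *
o=ctrl.get_obs(); print(o["clock"],o["tool_pos"],o["orientation"],o["opening"],o["force"],o["joint_pos"])
c=cam("wrist"); p,d=viewer.snapshot("wrist"); np.savez("w1.npz",p=p,d=d); cv2.imwrite("pics/w1.png",p)
print(c[1])
P=cloud(c,d); hs=cv2.cvtColor(p,cv2.COLOR_BGR2HSV)
b=(abs(P[...,2]-.07)<.006)&(hs[...,1]>60)&(hs[...,0]>21)&(hs[...,0]<35)
k,l,st,ce=cv2.connectedComponentsWithStats(b.astype(np.uint8)); i=1+np.argmax(st[1:,4]); b=l==i
print(st[i],np.median(P[b][:,2]),cv2.minAreaRect(P[b][:,:2].astype(np.float32)*1000), cv2.boxPoints(cv2.minAreaRect(P[b][:,:2].astype(np.float32)*1000)))
```

```text
1.7 [0.44548637 0.05833117 0.22629756] [1.79999796e+02 3.12143196e-02 1.24441953e+01] 0.00032032152079989587 [-0.25160502 -0.60551719  0.70033596] [ 3.27206555e+01 -1.30053311e+00 -2.62930523e+01 -1.17205565e-02
 -6.50368321e+01  6.97284890e+01]
[0.51141414 0.07275027 0.38386637]
[  190     0   162   166 19464] 0.0695528748938199 ((556.9337768554688, 92.31584167480469), (153.31166076660156, 151.08045959472656), 12.698579788208008) [[465.54755   149.15771  ]
 [498.75836     1.7726898]
 [648.32       35.47397  ]
 [615.1092    182.859    ]]
```

View pics/w1.png

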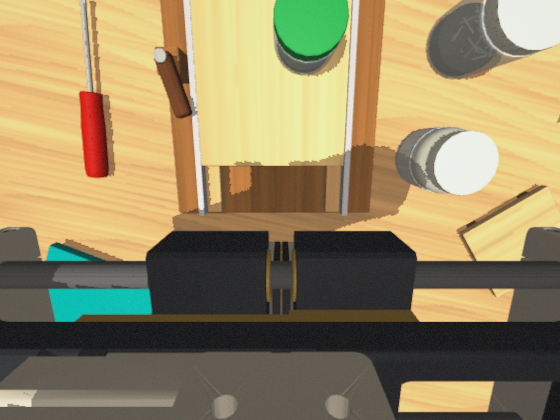

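The wrist view shows the near board edge at row ~165 between the strips. The turn-button runs from its screw at (160,55) to its tip at (183,112), and the shut fingers are at (281,285). Before descending I'll check the finger geometry and the latch angle.

Run:
```python
from h import *
f=np.load("w1.npz"); c=cam("wrist"); P=cloud(c,f["d"]); o=ctrl.get_obs()["tool_pos"]
for u in range(150,411,20): print(u,[tuple((1000*(P[v,u]-o)).round().astype(int)) for v in (240,260,280,300)])
C=np.array([.5695,.0929]); a=np.radians(12.55); X=np.array([np.cos(a),np.sin(a)]); Y=np.array([-X[1],X[0]])
for n,uv in (("screw",(160,55)),("tip",(183,112))):
    q=ray(c,uv,.08)[0,:2]; print(n,q,(q-C)@X*1000,(q-C)@Y*1000)
```

```text
150 [(np.int64(-108), np.int64(162), np.int64(-228)), (np.int64(30), np.int64(40), np.int64(90)), (np.int64(24), np.int64(40), np.int64(88)), (np.int64(18), np.int64(39), np.int64(89))]
170 [(np.int64(32), np.int64(39), np.int64(79)), (np.int64(31), np.int64(35), np.int64(89)), (np.int64(26), np.int64(34), np.int64(89)), (np.int64(20), np.int64(34), np.int64(89))]
190 [(np.int64(33), np.int64(34), np.int64(78)), (np.int64(32), np.int64(30), np.int64(89)), (np.int64(27), np.int64(29), np.int64(90)), (np.int64(21), np.int64(29), np.int64(89))]
210 [(np.int64(34), np.int64(28), np.int64(79)), (np.int64(33), np.int64(25), np.int64(90)), (np.int64(27), np.int64(25), np.int64(89)), (np.int64(22), np.int64(24), np.int64(89))]
230 [(np.int64(35), np.int64(22), np.int64(79)), (np.int64(34), np.int64(21), np.int64(89)), (np.int64(29), np.int64(19), np.int64(89)), (np.int64(24), np.int64(18), np.int64(90))]
250 [(np.int64(36), np.int64(17), np.int64(78)), (np.int64(35), np.int64(16), np.int64(90)), (np.int64(30), np.int64(15), np.int64(89)), (np.int64(25), np.int64(13), np.int64(90))]
270 [(np.
[... 890 characters left out ...]
4(89))]
370 [(np.int64(44), np.int64(-17), np.int64(78)), (np.int64(42), np.int64(-13), np.int64(90)), (np.int64(37), np.int64(-15), np.int64(89)), (np.int64(31), np.int64(-17), np.int64(89))]
390 [(np.int64(45), np.int64(-22), np.int64(79)), (np.int64(43), np.int64(-19), np.int64(88)), (np.int64(37), np.int64(-21), np.int64(89)), (np.int64(32), np.int64(-22), np.int64(89))]
410 [(np.int64(-29), np.int64(-190), np.int64(-227)), (np.int64(44), np.int64(-23), np.int64(89)), (np.int64(39), np.int64(-25), np.int64(89)), (np.int64(33), np.int64(-27), np.int64(89))]
screw [0.56025328 0.20083414] 14.427385242656397 107.36447669592343
tip [0.51447448 0.17278537] -36.352364156507136 89.93322745243822
```

Request:
step_arm([
  [[0,0,-4,0,0],[0,0,-4,0,0],[0,0,-4,0,0],[0,0,-3,0,0],[0,0,-1.5,0,0],[0,0,-0.8,0,0],[0,0,0,0,0],[0.68,0.15,0,0,0],[0.68,0.15,0,0,0],[0.2,0.04,0,0,0]],
])

```text
clock: 2.75
tool_pos: [0.463, 0.0635, 0.0546]
orientation: [-180.0, -0.1, 12.6]
force: [0.3, -0.4, -0.4]
opening: 0.0008
gripper_force: 0.0
```

Request:
step_arm([
  [[0.2,0.04,0,0,0],[0.2,0.05,0,0,0],[0.2,0.04,0,0,0],[0.2,0.04,0,0,0],[0.2,0.05,0,0,0],[0.2,0.04,0,0,0]],
])

```text
clock: 3.35
tool_pos: [0.4728, 0.065, 0.0534]
orientation: [180.0, 0.1, 12.6]
force: [-2.1, -0.5, 0.4]
opening: 0.0003
gripper_force: 1.0
```

Request:
step_arm([
  [[0.3,0.07,0,0,0],[0.3,0.06,0,0,0],[0.3,0.07,0,0,0],[0.3,0.07,0,0,0],[0.3,0.06,0,0,0],[0.3,0.07,0,0,0],[0.3,0.07,0,0,0],[0.3,0.06,0,0,0],[0.3,0.07,0,0,0],[0.3,0.07,0,0,0]],
])

```text
clock: 4.35
tool_pos: [0.5034, 0.072, 0.0536]
orientation: [-180.0, 0.0, 12.6]
force: [-2.0, -0.2, -0.7]
opening: 0.0005
gripper_force: 0.7
```

```bash
cat >> h.py <<'E'
C=np.array([.5695,.0929]); a=np.radians(12.55); X=np.array([np.cos(a),np.sin(a)]); Y=np.array([-X[1],X[0]])
def rk(q): q=np.asarray(q)[:2]-C; return np.round([q@X*1000,q@Y*1000],1)
def look(tag):
    o=ctrl.get_obs(); print(o["clock"],"tcp",rk(o["tool_pos"]),o["tool_pos"].round(4),"F",o["force"].round(1))
    p,d=viewer.snapshot("top"); cv2.imwrite(f"pics/{tag}.png",cv2.resize(p[110:245,190:330],None,fx=4.4,fy=4.4,interpolation=cv2.INTER_CUBIC))
    P=cloud(cam("top"),d); hs=cv2.cvtColor(p,cv2.COLOR_BGR2HSV); np.savez(tag+".npz",p=p,d=d)
    R=np.dstack([(P[...,:2]-C)@X,(P[...,:2]-C)@Y])*1000
    b=(P[...,2]>.052)&(P[...,2]<.078)&(abs(R[...,1])<72)&(hs[...,0]>21)&(hs[...,0]<36)&(hs[...,1]>60)&(R[...,0]<130)&(R[...,0]>-110)
    A=np.c_[R[b],np.ones(b.sum())]; s=np.linalg.lstsq(A,P[b][:,2]*1000,rcond=None)[0]
    print("board px",b.sum(),"z med",np.median(P[b][:,2]),"tilt mrad",s[:2]*1000,"x range",np.percentile(R[b][:,0],[1,99]))
    g=(hs[...,0]>45)&(hs[...,0]<75)&(hs[...,1]>90)&(P[...,2]>.1)&(P[...,2]<.17)&(abs(R[...,0])<150)&(abs(R[...,1])<80)
    if g.any(): print("jar lid",np.median(R[g],0),np.median(P[g][:,2]))
E
python3 -c "from h import *; look('t1')"
```

```text
4.35 tcp [-69.  -6.] [0.5034 0.072  0.0536] F [-2.  -0.2 -0.7]
board px 525 z med 0.07019158765984845 tilt mrad [-11.23073066   3.98241396] x range [-10.7608937  101.74736872]
jar lid [ 58.40805686 -31.60148391] 0.1396684888685964
```

Request:
step_arm([
  [[0.15,0.03,0,0,0],[0.15,0.03,0,0,0],[0.1,0.02,0,0,0],[0.1,0.02,0,0,0],[0.1,0.02,0,0,0],[0.1,0.02,0,0,0]],
])

```text
clock: 5.0
tool_pos: [0.5102, 0.0734, 0.0536]
orientation: [-180.0, -0.0, 12.6]
force: [-1.6, -0.2, 0.4]
opening: 0.0003
gripper_force: 0.8
```

```bash
python3 -c "from h import *; look('t2')"
```

```text
5.0 tcp [-62.1  -6.2] [0.5102 0.0734 0.0536] F [-1.6 -0.2  0.4]
board px 502 z med 0.07023203305550307 tilt mrad [-7.95745002  0.27736516] x range [ -3.78481493 108.7903117 ]
jar lid [ 66.12688856 -32.29267164] 0.13973057337573414
```

Request:
step_arm([
  [[0.1,0.02,0,0,0],[0.1,0.02,0,0,0],[0.1,0.03,0,0,0]],
])

```text
clock: 5.35
tool_pos: [0.5131, 0.074, 0.0536]
orientation: [180.0, 0.0, 12.6]
force: [-1.5, -0.6, 0.8]
opening: 0.0004
gripper_force: 1.0
```

```bash
python3 -c "from h import *; look('t3')"
```

```text
5.35 tcp [-59.1  -6.2] [0.5131 0.074  0.0536] F [-1.5 -0.6  0.8]
board px 460 z med 0.06224338073026958 tilt mrad [5.85093643 0.38353583] x range [  0.59612686 111.10852352]
jar lid [ 69.54715281 -33.78511207] 0.1319835730823382
```

The board has dropped: its top is at 62 mm and the jar lid at 132. I'll back the finger off, rise and check that it sits level.

Request:
step_arm([
  [[-0.49,-0.11,0,0,0],[-0.49,-0.11,0,0,0],[-0.98,-0.22,0,0,0],[0,0,3,0,0],[0,0,3,0,0],[0,0,3,0,0],[0,0,0,0,0]],
])

```text
clock: 6.1
tool_pos: [0.4954, 0.0705, 0.1477]
orientation: [-179.9, -0.4, 12.7]
force: [0.3, 0.8, -0.4]
opening: 0.0009
gripper_force: 0.0
```

Run:
```python
from h import *
look('t4')
c=cam("wrist"); p,d=viewer.snapshot("wrist"); cv2.imwrite("pics/w2.png",p); P=cloud(c,d)
R=np.dstack([(P[...,:2]-C)@X,(P[...,:2]-C)@Y])*1000
b=(P[...,2]>.052)&(P[...,2]<.075)&(abs(R[...,1])<70)&(R[...,0]<105)&(R[...,0]>-48)
s=np.linalg.lstsq(np.c_[R[b],np.ones(b.sum())],P[b][:,2]*1000,rcond=None)[0]
print("wrist board",np.median(P[b][:,2]),s,R[b].min(0),R[b].max(0))
```

```text
6.1 tcp [-77.2  -5.7] [0.4954 0.0705 0.1477] F [ 0.3  0.8 -0.4]
board px 489 z med 0.06225371440946703 tilt mrad [-5.2201563  3.1614812] x range [-15.59865825 111.36648395]
jar lid [ 68.51284392 -32.61378704] 0.13183885353468505
wrist board 0.061539201956826994 [ 2.70729502e-03 -1.50708511e-03  6.15676276e+01] [-47.11308727 -69.99993764] [86.32373944 69.99888565]
```

View pics/w2.png

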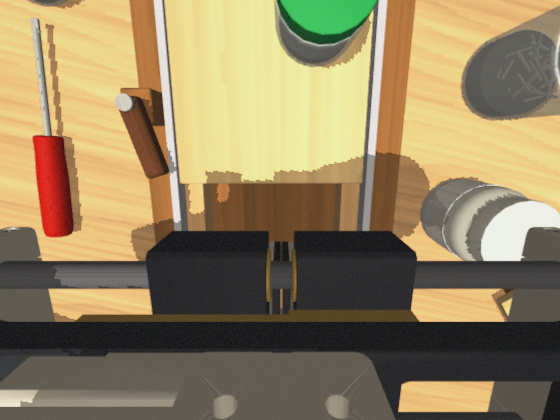

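The board is level with its top at 61.5–62 mm. The turn-button, from (127,100) to (157,175), is free and still points back. Next I go to its left side.

Request:
step_arm([
  [[0.24,2.54,0,0,0],[0.24,2.54,0,0,0],[0.24,2.54,0,0,0],[0.24,2.54,0,0,0],[0.24,2.54,0,0,0],[0.24,2.54,0,0,0],[0,0,-2.5,0,0],[0,0,-2.5,0,0],[0,0,-2.5,0,0],[0,0,0,0,0]],
])

```text
clock: 7.2
tool_pos: [0.505, 0.2199, 0.0643]
orientation: [179.8, 0.4, 12.6]
force: [-1.2, 0.0, -0.4]
opening: 0.0004
gripper_force: 0.0
```

Run:
```python
from h import *
o=ctrl.get_obs(); print(rk(o["tool_pos"]),o["tool_pos"],o["force"])
```

```text
[-35.4 138. ] [0.50497783 0.21990642 0.0642794 ] [-1.20449225  0.04885598 -0.3772043 ]
```

Request:
step_arm([
  [[0.49,0.11,0.8,0,0],[0,0,0,0,0],[0.07,-0.29,0,0,0],[0.06,-0.29,0,0,0],[0.07,-0.29,0,0,0],[0.06,-0.3,0,0,0],[0,0,0,0,0]],
])

```text
clock: 7.9
tool_pos: [0.5155, 0.211, 0.0767]
orientation: [-180.0, -0.0, 12.6]
force: [0.8, -0.1, 0.2]
opening: 0.0007
gripper_force: 0.0
```

Run:
```python
from h import *
o=ctrl.get_obs(); print(rk(o["tool_pos"]),o["tool_pos"],o["force"])
```

```text
[-27.1 127. ] [0.51549713 0.21098991 0.07667076] [ 0.78407166 -0.07576633  0.16185922]
```

Request:
step_arm([
  [[-0.2,-0.05,-0.5,0,0],[0,0,0,0,0],[0,0,0,0,0]],
])

```text
clock: 8.2
tool_pos: [0.5132, 0.2109, 0.0712]
orientation: [180.0, 0.0, 12.6]
force: [-0.0, 0.1, -0.7]
opening: 0.0002
gripper_force: 0.0
```

Request:
step_arm([
  [[0.06,-0.29,0,0,0],[0.07,-0.29,0,0,0],[0.06,-0.29,0,0,0],[0.07,-0.3,0,0,0],[0.06,-0.29,0,0,0],[0.07,-0.29,0,0,0],[0.06,-0.29,0,0,0],[0.07,-0.3,0,0,0],[0.06,-0.29,0,0,0],[0.07,-0.29,0,0,0]],
])

```text
clock: 9.2
tool_pos: [0.5199, 0.1814, 0.0715]
orientation: [180.0, 0.0, 12.6]
force: [-1.4, 1.2, -0.4]
opening: 0.0006
gripper_force: 0.6
```

Request:
step_arm([
  [[0.06,-0.29,0,0,0],[0.07,-0.29,0,0,0],[0.06,-0.3,0,0,0],[0.07,-0.29,0,0,0],[0,0,0,0,0]],
])

```text
clock: 9.7
tool_pos: [0.5225, 0.1696, 0.0715]
orientation: [180.0, 0.0, 12.6]
force: [-0.5, 0.2, -0.1]
opening: 0.0007
gripper_force: 0.2
```

Run:
```python
from h import *
look('t5')
p,d=viewer.snapshot("wrist"); cv2.imwrite("pics/w3.png",p)
```

```text
9.7 tcp [-29.2  85. ] [0.5225 0.1696 0.0715] F [-0.5  0.2 -0.1]
board px 1066 z med 0.06208987527634058 tilt mrad [-0.10547867 -0.84841184] x range [-45.43656567 110.92282459]
jar lid [ 66.27213324 -30.85352617] 0.13155377886667263
```

View pics/w3.png

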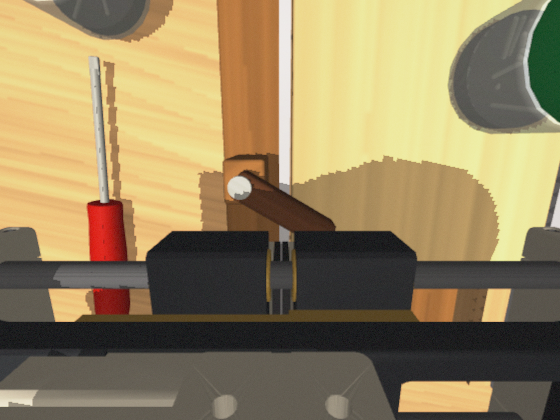

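The button has swung to about 65°, from its screw at (239,187) to its tip at (330,228). It passes over the board's edge. Now I push forward along +x.

Request:
step_arm([
  [[0.2,0.04,0,0,0],[0.2,0.04,0,0,0],[0.2,0.05,0,0,0],[0.2,0.04,0,0,0],[0.2,0.04,0,0,0],[0.2,0.05,0,0,0],[0.2,0.04,0,0,0],[0.2,0.04,0,0,0],[0.1,0.03,0,0,0],[0,0,0,0,0]],
])

```text
clock: 10.8
tool_pos: [0.5399, 0.1738, 0.0716]
orientation: [-180.0, -0.0, 12.6]
force: [-0.9, -0.8, -0.1]
opening: 0.0004
gripper_force: 0.4
```

```bash
cat >> h.py <<'E'
def bar(tag):
    c=cam("wrist"); o=ctrl.get_obs(); p,d=viewer.snapshot("wrist"); cv2.imwrite(f"pics/{tag}.png",p); P=cloud(c,d)
    R=np.dstack([(P[...,:2]-C)@X,(P[...,:2]-C)@Y])*1000; v=p.max(2)
    m=(P[...,2]>.072)&(P[...,2]<.087)&(v<115)&(R[...,0]>-45)&(R[...,0]<40)&(R[...,1]>30)&(R[...,1]<103)
    k,l,st,ce=cv2.connectedComponentsWithStats(m.astype(np.uint8)); m=l==1+np.argmax(st[1:,4])
    vx,vy,x0,y0=cv2.fitLine(R[m].astype(np.float32),cv2.DIST_HUBER,0,.01,.01).ravel()
    print("tcp",rk(o["tool_pos"]),o["force"].round(1),"bar n",m.sum(),"z",np.median(P[m][:,2]),"axis deg",np.degrees(np.arctan2(abs(vy),-vx*np.sign(-vy) if 0 else vx*np.sign(vy)))," ctr",x0,y0,"y range",R[m].min(0),R[m].max(0))
E
python3 -c "from h import *; bar('w4')"
```

```text
tcp [-11.3  85.4] [-0.9 -0.8 -0.1] bar n 2114 z 0.07912286405585885 axis deg 85.955574  ctr 13.261213 77.7614 y range [ 1.70132865 50.25910068] [ 21.64038514 102.9869318 ]
```

Request:
step_arm([
  [[0.1,0.02,0,0,0],[0.1,0.02,0,0,0],[0.05,0.01,0,0,0],[0,0,0,0,0]],
])

```text
clock: 11.25
tool_pos: [0.5422, 0.1743, 0.0716]
orientation: [180.0, -0.0, 12.6]
force: [-0.7, -1.3, -0.2]
opening: 0.0003
gripper_force: 0.6
```

```bash
python3 -c "from h import *; bar('w5')"
```

```text
tcp [-9.  85.4] [-0.7 -1.3 -0.2] bar n 2167 z 0.07910922290417688 axis deg 88.784004  ctr 14.958681 77.34475 y range [ 0.15522785 50.53226901] [ 21.64891545 102.96071514]
```

Request:
step_arm([
  [[0.05,0.01,0,0,0],[0.03,0.01,0,0,0],[0,0,0,0,0]],
])

```text
clock: 11.6
tool_pos: [0.5429, 0.1745, 0.0716]
orientation: [180.0, -0.0, 12.6]
force: [-1.0, -1.0, -0.2]
opening: 0.0003
gripper_force: 0.6
```

Request:
step_arm([
  [[-0.5,-0.11,0,0,0],[-1,-0.22,0,0,0],[-1.5,-0.33,0,0,0],[0,0,3,0,0],[0,0,3,0,0],[-1,-0.2,3,0,0],[-1,-0.2,3,0,0],[0,0,0,0,0],[0,0,0,0,0],[0,0,0,0,0]],
])

```text
clock: 12.6
tool_pos: [0.4922, 0.1637, 0.1909]
orientation: [-180.0, 0.0, 12.6]
force: [0.2, -0.4, -0.6]
opening: 0.0005
gripper_force: 0.0
```

```bash
python3 -c "
from h import *
bar('w6'); look('t6')"
```

```text
tcp [-60.   85.9] [ 0.2 -0.4 -0.6] bar n 388 z 0.07895002068356372 axis deg 86.313354  ctr 16.78235 76.705055 y range [ 3.92239046 50.63418973] [ 21.06025673 102.62853082]
12.65 tcp [-60.   85.8] [0.4923 0.1636 0.1906] F [ 0.   1.3 -0.2]
board px 1222 z med 0.06203319276329844 tilt mrad [-1.69849363  0.70383317] x range [-32.23264793 110.57495648]
jar lid [ 65.91105988 -30.8393897 ] 0.13198998639806203
```

View pics/w6.png

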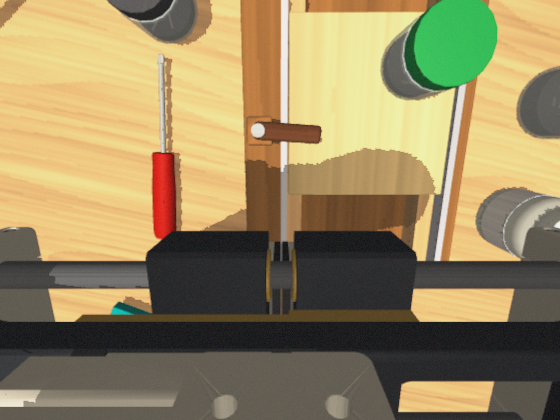

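View pics/t6.png

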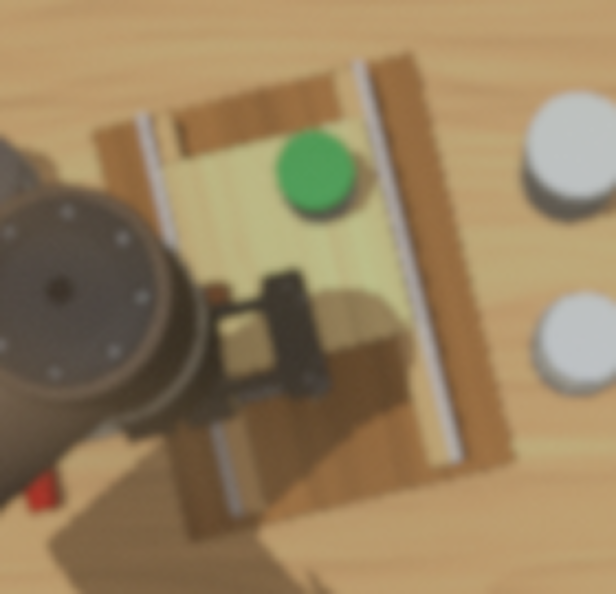

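The wrist view shows the button nearly straight across, from its screw at (258,130) to its tip at (321,134). The board is flush and the jar upright. I'll fit the bar's angle properly, since the dark mask caught only part of it.

```bash
cat > b2.py <<'E'
from h import *
c=cam("wrist"); p,d=viewer.snapshot("wrist"); P=cloud(c,d)
R=np.dstack([(P[...,:2]-C)@X,(P[...,:2]-C)@Y])*1000
def ang(m):
    q=R[m]; ys=np.arange(54,96,3); e=np.array([[y]+list(np.percentile(q[abs(q[:,1]-y)<2.5][:,0],[3,97])) for y in ys])
    return [round(90-np.degrees(np.arctan(np.polyfit(e[:,0],e[:,k],1)[0])),1) for k in (1,2)], np.polyval(np.polyfit(e[:,0],e[:,1:].mean(1),1),[104,48])
m=(P[...,2]>.071)&(P[...,2]<.088)&(abs(R[...,0]-10)<35)&(R[...,1]>50)&(R[...,1]<97)
print(m.sum(),ang(m),R[m].min(0),R[m].max(0))
e=[]
for s in (78,84):
    w=(p.min(2)>150)&(abs(P[...,2]-.062)<.006)&(R[...,1]>74)&(R[...,1]<90)
q=R[w]; print("strip slope deg (0 if yaw right)",np.degrees(np.arctan(np.polyfit(q[:,0],q[:,1],1)[0])),w.sum(),np.median(q[:,1]))
b=(abs(P[...,2]-.062)<.004)&(R[...,1]>-60)&(R[...,1]<40)&(R[...,0]<40)&(R[...,0]>-70); q=R[b]
ys=np.arange(-50,40,5); f=[q[abs(q[:,1]-y)<3][:,0].min() for y in ys]
print("board near edge slope deg",np.degrees(np.arctan(np.polyfit(ys,f,1)[0])),np.mean(f))
E
python3 b2.py
```

```text
962 ([np.float64(86.1), np.float64(86.1)], array([13.70877461,  9.90258339])) [ 3.04303544 50.6119665 ] [21.09201681 96.98265554]
strip slope deg (0 if yaw right) -0.10269979297186284 999 83.7286223166384
board near edge slope deg -0.14593964996601888 -46.48860001868467
```

The bar is at 86.1°, about 4° short. The measured screw and board edges also show my rack origin is ~3 mm low in x. So I go back down behind the bar and push ~2.7 mm further than before.

Request:
step_arm([
  [[1.3,0.27,0,0,0],[1.3,0.27,0,0,0],[0,0,-4,0,0],[0,0,-4,0,0],[0,0,-2.9,0,0],[0,0,-1,0,0],[0,0,0,0,0],[0,0,0,0,0]],
])

```text
clock: 13.55
tool_pos: [0.5201, 0.1698, 0.0735]
orientation: [-180.0, -0.1, 12.6]
force: [1.0, -0.2, 0.6]
opening: 0.0003
gripper_force: 0.0
```

Run:
```python
from h import *
o=ctrl.get_obs(); print(rk(o["tool_pos"]),o["tool_pos"],o["force"])
```

```text
[-31.5  85.8] [0.52007311 0.16976216 0.07348423] [ 1.0488211  -0.19985285  0.55966048]
```

Request:
step_arm([
  [[0.49,0.11,0,0,0],[0.49,0.11,0,0,0],[0.49,0.11,0,0,0],[0.49,0.11,0,0,0],[0.2,0.04,0,0,0],[0.1,0.02,0,0,0],[0.1,0.02,0,0,0],[0.1,0.02,0,0,0],[0.1,0.02,0,0,0],[0,0,0,0,0]],
])

```text
clock: 14.55
tool_pos: [0.5442, 0.1745, 0.0724]
orientation: [180.0, 0.0, 12.6]
force: [-1.0, -1.2, 0.1]
opening: 0.0002
gripper_force: 0.6
```

Run:
```python
from h import *
o=ctrl.get_obs(); print(rk(o["tool_pos"]),o["tool_pos"],o["force"])
```

```text
[-7.  85.2] [0.54416549 0.17454725 0.0723793 ] [-1.04076677 -1.15805492  0.05847218]
```

Request:
step_arm([
  [[0.08,0.02,0,0,0],[0.07,0.02,0,0,0],[0,0,0,0,0]],
])

```text
clock: 14.85
tool_pos: [0.5454, 0.1748, 0.0724]
orientation: [180.0, 0.1, 12.6]
force: [-3.0, -2.3, 2.1]
opening: 0.0008
gripper_force: 1.8
```

Request:
step_arm([
  [[-0.5,-0.11,0,0,0],[-1,-0.22,0,0,0],[-1.5,-0.33,0,0,0],[0,0,3,0,0],[0,0,3,0,0],[-1,-0.2,3,0,0],[-1,-0.2,3,0,0],[0,0,0,0,0],[0,0,0,0,0],[0,0,0,0,0]],
])

```text
clock: 15.85
tool_pos: [0.4954, 0.1646, 0.192]
orientation: [-180.0, 0.0, 12.6]
force: [-0.4, -0.6, -0.8]
opening: 0.001
gripper_force: 0.0
```

```bash
python3 b2.py; python3 -c "from h import *; look('t7')"
```

```text
971 ([np.float64(90.5), np.float64(89.7)], array([14.08576231, 14.19468383])) [ 6.2998777  50.59965378] [22.00919718 96.65530193]
strip slope deg (0 if yaw right) -0.059274909304306705 978 83.44273385920133
board near edge slope deg -0.20719607419667746 -46.41525581488584
15.9 tcp [-56.7  85.9] [0.4955 0.1645 0.1916] F [-0.8 -0.4 -0.8]
board px 1177 z med 0.06215732562371867 tilt mrad [ 4.23968462 -2.0595673 ] x range [-31.33033851 110.2480985 ]
jar lid [ 66.41763492 -30.83097672] 0.1319341663211866
```

The bar is at 90° and the force rose as the finger came flush. The board is down and level, the jar is upright, and the robot touches nothing. I'm handing it in.

```bash
python3 -c "
from plant import close_job; print(close_job())"
```

```text
the job is handed in; nothing more can be done
None
```

The board is home in its notches, level and flush with the side strips, with the jar still standing upright on it; the turn-button lies straight across at 90°, and the job is handed in at about 16 s of the 48 s allowed.

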